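# Close and start the clipper test drawer

### The arm

A 7-joint arm with a two-finger parallel gripper is mounted at the origin on the work surface. World frame = base frame: x ahead of the robot, y to its left, z up, the work surface at z = 0. Lengths are in mm, angles in rad, forces in N, time in s.
With the tool pointing down it reaches from about 400 to 875 mm from the base axis. Payload 4.4 kg.
Tool frame: the origin (TCP) lies midway between the tips of the shut fingers; the grasp point (between the pads) lies 19 mm behind it (grasp_offset is the distance from the TCP to the grasp point, in mm); z points along the fingers, y is the line along which they close (so a half turn about z gives the same grasp; the last joint's range is limited). The gripper opens to 85 mm and grips with 20 to 120 N. Pads are 22 mm wide; open, the fingers measure 114 mm over their backs; the gripper's body (76 mm by 85 mm) begins 54 mm behind the grasp point. The pads swing forward as they close: fully open they stand 13 mm farther back than shut.
Start: joints at [1.166, 0.628, 0.038, 1.517, -0.027, 0.996, -0.02], TCP at [216.06, -613.055, 203.013] pointing down, gripper open.
Joint ranges: [-3.06, 3.06], [-0.37, 2.12], [-1.25, 1.32], [0.18, 2.47], [-1.1, 4.24], [0.23, 1.98], [-2.94, 2.94]. Speed limits (rad/s): [2.57, 2.57, 3.14, 3.14, 3.14, 3.14, 3.14].

### API

Orientations are given as a 3x3 rotation matrix whose columns are the frame's x, y, z axes.
In Python, from cell import sense, grab_frame, finish_job, grasp_offset gives the robot as it stands. The module is installed in compiled form; this text tells all that it offers.
- The arm moves only by the tool jog_arm, never from a script. Its argument "increments" is a list of rows, each a list of 4 numbers: the shift along the tool's x, y, z each as a share of 0.05 m, from -1 to 1, then the turn about the tool's z as a share of 0.15 rad, from -1 to 1. In form: [[x, y, z, spin], ...]. A call has 1 to 20 rows; each row shifts and turns the commanded pose from where the row before left it, along the tool's axes as they then stand; what a row does not reach is not made up. A row lasts 1/10 s, in which the tool goes at most 50 mm and 8.59 degrees, less where a joint would pass 70% of its speed; a pose out of reach is approached as far as the arm can. A call with a number of a shift or a turn outside -1 to 1 is refused whole. A call with a gripper value outside its range is refused whole. "gripper" is the opening, from 0 (shut) to 1 (fully open), set as the call begins (left out, the last holds). The fingers move at their own pace and stop on an object; "squeeze" is the grip in N (left out, the last holds). Time passes only in rows, so rows that do not move let the fingers close. It gives the time, the measured TCP pose, the force, the opening and the grip force at its end, in the units of the state.
- sense(): the state, without advancing time (a new reading comes with each control period).
- grab_frame(name): name is "scene" or "top"; returns a dict with "color" (480x640x3 uint8, red, green, blue), "z_map" (480x640 float32, mm along the optical axis (not along the pixel's ray), 0 where there is no reading), "intrinsics" (3x3 intrinsics, pixels), "dist_coeffs" ([k1, k2, p1, p2, k3] as OpenCV has them; the pictures are not rectified), "R" (3x3) and "t" (3): a world point X has camera coordinates R X + t. Camera axes: x right, y down, z forward; pixel columns grow to the right and rows downward; lengths in mm; the calibration is good to about 2 mm. A picture is of the moment at which its call begins.
- finish_job(): hands the job in; it is judged then, once.
The state is a dict: "clock": time; "q": joint angles; "joint_vel": joint speeds; "effort": joint torques, N m; "tcp_pos": TCP position; "eef_rot": TCP orientation; "contact_force": force on the tool from outside, world axes, zero at the start; "moment": the same for the moment, N m; "gripper_width": opening from 0.0 (shut) to 1.0 (fully open); "grasp_force": force on a finger pad.
Only numpy, scipy, OpenCV 4.12 (cv2) and the standard library are available. Lean on these libraries where they do the work, as an engineer would, in place of code of your own. Each camera call takes 0.05 s, during which the arm holds its last target. There are 200 camera calls.

### The job

One of the two test drawers has a hair clipper lying in it: push that drawer fully home with the fingertips, then push the bolt on top of the same tester all the way across to lock it, then press that tester's start key down and let it go. Pick nothing up; leave the clipper lying in its drawer, the other tester as it is, and the things on the bench undisturbed.

Things in the scene. Friction and masses are not known exactly. Their poses are not given: they have to be found in the camera images.
- tester_a: the LOADED tester (clipper in its drawer): fixed grey metal housing, 235 deep (x) x 180 wide (y) x 85 high, open front towards the robot. Origin: bottom edge of the front face, middle of the width; +x points into the housing, +y to the left as the robot sees it, +z up. Turned up to 0.12 rad either way; it may stand left or right of the other tester.
- tray_a (a joint): how far the drawer of tester_a is out, m: 0 = fully home (hits a firm stop), up to 0.125; slides along the tester's x axis (pushing to +x closes it). About 1.5 N of friction plus some damping; stays where it is left.
- tray_a_front (a point): middle of the drawer front of tester_a, on the outer face that looks towards the robot, 50 mm above the bench. The front panel is plain white plastic, 130 wide, from 8 to 66 mm above the bench, 10 thick. Fully home, its outer face stands 10 mm before the housing's front face (tester x = -0.010). The drawer behind it has 22 mm walls.
- bolt_a (a joint): locking bolt of tester_a, m: near 0 = open, 0.050 = fully across (firm stop); slides along the tester's +y. About 1.2 N of friction, stays where it is left.
- bolt_a_knob (a point): top of the bolt's upright round steel knob, 119 mm above the bench, at tester x = 0.016 and y = -0.078 + joint value. Diameter 14, 28 tall, on a 16 wide steel bar whose top is 7 mm above the roof, at the roof's front right corner (robot's view). The bar's tongue hangs before the housing (x = -0.02, heights 58 to 92 mm), beside the drawer front while open.
- key_a (a joint): start key of tester_a, m: 0 = up, 0.006 = fully down, springs back; full travel takes about 5 N.
- key_a_top (a point): centre of the top of the start key, a round push button of diameter 26 in a low black housing on the roof, at tester x = 0.065, y = 0.045; pressed straight down.
- tester_b: the EMPTY tester, to be left alone: same build, same axes and origin as tester_a; its drawer holds nothing.
- tray_b (a joint): how far the drawer of tester_b is out, m: 0 = fully home (hits a firm stop), up to 0.125; slides along the tester's x axis (pushing to +x closes it). About 1.5 N of friction plus some damping; stays where it is left.
- tray_b_front (a point): middle of the drawer front of tester_b, on the outer face that looks towards the robot, 50 mm above the bench. The front panel is plain white plastic, 130 wide, from 8 to 66 mm above the bench, 10 thick. Fully home, its outer face stands 10 mm before the housing's front face (tester x = -0.010). The drawer behind it has 22 mm walls.
- bolt_b (a joint): locking bolt of tester_b, m: near 0 = open, 0.050 = fully across (firm stop); slides along the tester's +y. About 1.2 N of friction, stays where it is left.
- bolt_b_knob (a point): top of the bolt's upright round steel knob, 119 mm above the bench, at tester x = 0.016 and y = -0.078 + joint value. Diameter 14, 28 tall, on a 16 wide steel bar whose top is 7 mm above the roof, at the roof's front right corner (robot's view). The bar's tongue hangs before the housing (x = -0.02, heights 58 to 92 mm), beside the drawer front while open.
- key_b (a joint): start key of tester_b, m: 0 = up, 0.006 = fully down, springs back; full travel takes about 5 N.
- key_b_top (a point): centre of the top of the start key, a round push button of diameter 26 in a low black housing on the roof, at tester x = 0.065, y = 0.045; pressed straight down.
- clipper: hair clipper, black, 160 long x 44 wide x 36 high, 0.25 kg, loose, lying in the drawer of tester_a between low rubber blocks, along the drawer. Origin under its middle, x along it towards the steel blade.
- clipper2: second hair clipper, loose on the bench, same as clipper. Bystander.
- clipper3: third hair clipper, loose on the bench, same as clipper. Bystander.
- adaptor: black plug-in power adaptor, 65 x 42 x 34, with two brass pins, lying between the testers, origin under its middle. Bystander.
- comb: black comb attachment, 53 x 45 x 10, on the bench. Bystander.
- tape: roll of yellow tape lying flat, diameter 84, 20 high, on the bench. Bystander.
- driver: screwdriver, 170 long, lying on the bench. Bystander.
- oil: small white oil bottle, diameter 34, 85 high, standing on the bench. Bystander.
There are look-alikes about, which are no part of the job. Leave any green or white look-alike of the clipper alone.

How it is judged:
By the outcome, as a careful person would: the job done as asked, in the order asked, and still so for the second after the job is handed in, with the robot touching nothing.
It also fails if it takes over 51 s, if anything falls off the work surface, if the arm or the gripper's body presses on something with over 40 N, if the wrist force passes 120 N, or if a joint passes its speed limit or range.

## Working session

There is one attempt and no reset: what is moved stays moved. The work goes in short steps, Python scripts to look and compute and a tool call to move; the robot and the scene stay as the last step left them, time stands still between calls to the robot, and variables do not carry over. Pictures are saved under pics/ and viewed, at most 10 in all, crops included, and the job is handed in when it is done.

Besides the shell and the picture viewer there is one more tool, called after ">>>" as name(argument=value, ...) on one line, values as JSON. jog_arm: Moves the arm, as the interface text tells. Shift numbers are shares of 0.05 m and turn numbers shares of 0.15 rad, none past 1 either way. Its arguments: {"type":"object","properties":{"increments":{"type":"array"},"gripper":{"type":"number"},"squeeze":{"type":"number"}},"required":["increments"]}

```bash
mkdir -p pics; cat > h.py <<'E'
import numpy as np, cv2
from cell import sense, grab_frame, finish_job, grasp_offset
def snap(n,tag):
    f=grab_frame(n); np.savez(f'{tag}.npz',**{k:np.array(v) for k,v in f.items()})
    cv2.imwrite(f'pics/{tag}.png',f['color'][:,:,::-1]); return f
def load(tag): return dict(np.load(f'{tag}.npz'))
def ray(f,uv):
    p=cv2.undistortPoints(np.array(uv,float).reshape(-1,1,2),f['intrinsics'],f['dist_coeffs']).reshape(-1,2)
    d=np.c_[p,np.ones(len(p))]@f['R']; c=-f['R'].T@f['t'].ravel(); return c,d
def at_z(f,uv,z):
    c,d=ray(f,uv); return c+d*((z-c[2])/d[:,2])[:,None]
def by_depth(f,uv):
    c,d=ray(f,uv); z=np.array([np.median(f['z_map'][int(v)-1:int(v)+2,int(u)-1:int(u)+2]) for u,v in uv]); return c+d*z[:,None]
def cloud(f):
    v,u=np.mgrid[0:480,0:640]; c,d=ray(f,np.c_[u.ravel(),v.ravel()]); z=f['z_map'].ravel()
    P=c+d*z[:,None]; P[z==0]=np.nan; return P.reshape(480,640,3)
E
python3 - <<'E'
from h import *
np.set_printoptions(suppress=True,precision=2)
for n in('scene','top'):
    f=snap(n,n+'0'); print(n,-f['R'].T@f['t'].ravel(),f['R'])
s=sense();print(s['clock'],s['tcp_pos'],s['eef_rot'],grasp_offset if not callable(grasp_offset) else grasp_offset())
E
```

```text
scene [ 879.6  -514.45  855.59] [[ 0.8   0.61  0.  ]
 [ 0.46 -0.6  -0.65]
 [-0.39  0.52 -0.76]]
top [ 228.71  -13.75 1638.73] [[ 0.01 -1.   -0.01]
 [-0.98 -0.01 -0.17]
 [ 0.17  0.01 -0.98]]
0.1 [ 215.83 -612.44  202.16] [[ 0.94  0.33 -0.  ]
 [ 0.33 -0.94  0.  ]
 [-0.   -0.   -1.  ]] 18.700000000000003
```

View pics/scene0.png

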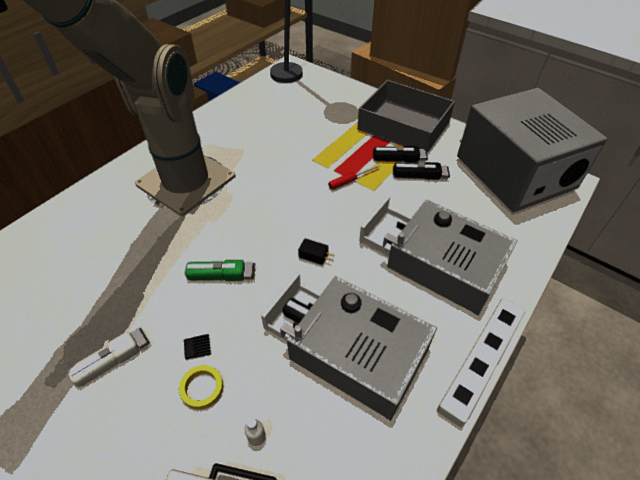

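View pics/top0.png

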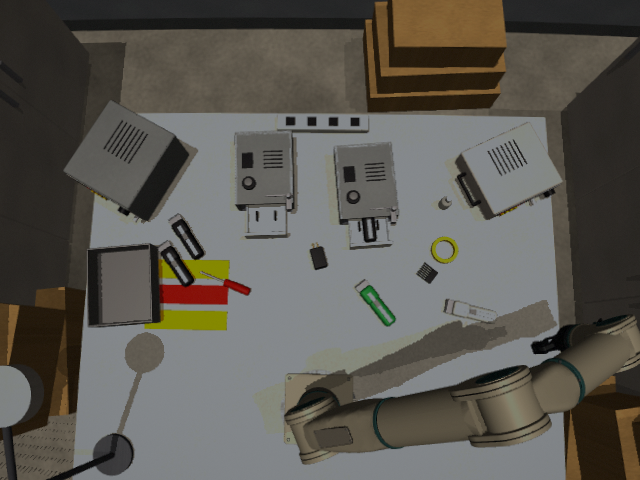

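The scene view shows the loaded tester near (350,335), with a black clipper in its drawer at (292,310). The other tester, at (445,250), has an empty drawer. In the top view the loaded one is at (367,182), with its drawer front at (370,246). The empty one is at (264,170).

Candidates (top view pixels):
- **Testers:** (367,182) and (264,170).
- **Boxes that look similar:** (128,160) and (508,170).
- **Clippers:** black ones at (370,229), (177,265) and (186,237), green at (376,303), white at (470,311).

I choose the tester at (367,182) and will check it in a close crop.

```bash
python3 - <<'E'
from h import *
a=cv2.imread('pics/top0.png')[135:255,320:410]; b=cv2.imread('pics/scene0.png')[265:415,255:445]
A=cv2.resize(a,None,fx=5,fy=5,interpolation=cv2.INTER_CUBIC); cv2.imwrite('pics/ca.png',A)
B=cv2.resize(b,None,fx=4,fy=4,interpolation=cv2.INTER_CUBIC); cv2.imwrite('pics/cb.png',B)
# roof fit by cloud
for t in('top0','scene0'):
    f=load(t);P=cloud(f); m=(abs(P[...,2]-85)<5)&(P[...,0]>450)&(P[...,0]<900)
    n,l,st,c=cv2.connectedComponentsWithStats(m.astype(np.uint8))
    for i in range(1,n):
        if st[i,4]>800:
            q=P[l==i]; r=cv2.minAreaRect(q[:,:2].astype(np.float32)); print(t,st[i],r,np.median(q[:,2]),cv2.boxPoints(r).round(1).tolist())
E
```

```text
top0 [ 235  130   59   75 3390] ((732.4110717773438, 177.44873046875), (240.54884338378906, 179.65907287597656), 2.567152500152588) 85.41991934654823 [[608.2000122070312, 261.79998779296875], [616.2999877929688, 82.30000305175781], [856.5999755859375, 93.0999984741211], [848.5, 272.6000061035156]]
top0 [ 335  142   63   81 3297] ((683.0662841796875, -140.515869140625), (259.3794860839844, 178.29393005371094), 4.99470853805542) 85.61092899048822 [[546.0999755859375, -63.0], [561.5999755859375, -240.60000610351562], [820.0, -218.0], [804.5, -40.400001525878906]]
scene0 [ 391  200  127   96 5953] ((732.2857666015625, 180.2056884765625), (235.43392944335938, 184.7602081298828), 2.6996116638183594) 85.07855348072871 [[610.2999877929688, 266.8999938964844], [619.0999755859375, 82.4000015258789], [854.2000122070312, 93.5], [845.5, 278.0]]
scene0 [ 287  276  150  130 9780] ((693.6817016601562, -136.08908081054688), (235.64068603515625, 183.08419799804688), 4.5776801109313965) 85.492836213673 [[568.9000244140625, -54.20000076293945], [583.5, -236.6999969482422], [818.4000244140625, -217.89999389648438], [803.7999877929688, -35.400001525878906]]
```

View pics/ca.png

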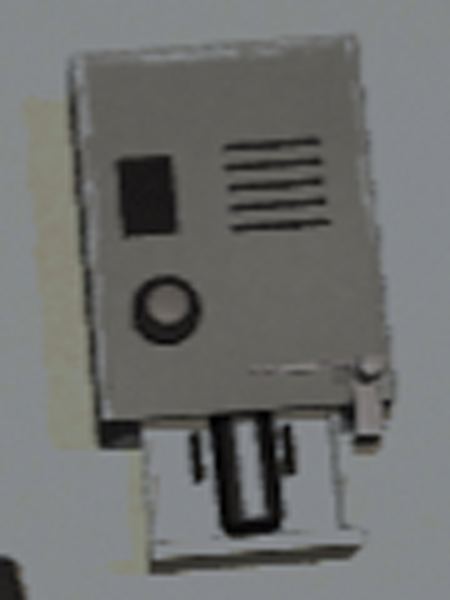

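View pics/cb.png

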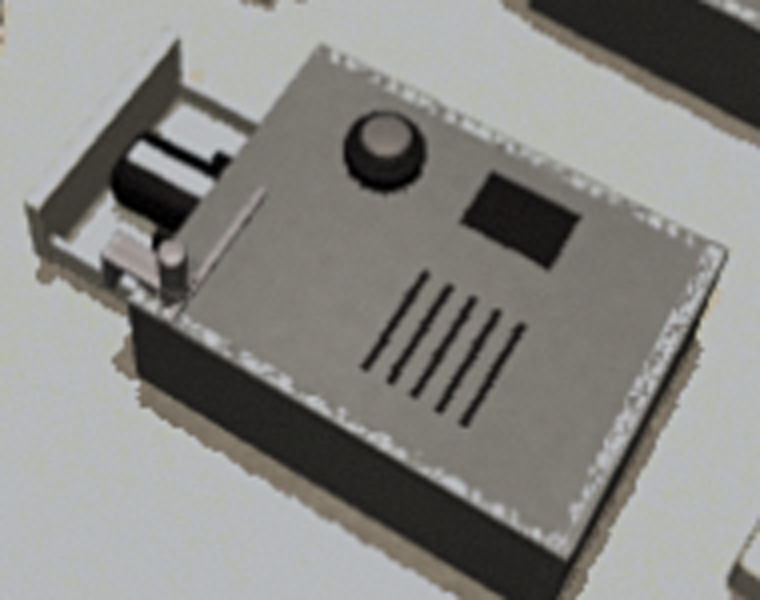

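The crops confirm it: the black clipper lies in this drawer. The key is at ca (167,306) / cb (386,134), and the knob top at ca (372,366) / cb (174,248). The drawer front's top edge runs cb (25,208)–(178,35).

```bash
python3 - <<'E'
from h import *
np.set_printoptions(suppress=True,precision=1)
T,S=load('top0'),load('scene0')
def tri(u,v):
    c1,d1=ray(T,[u]);c2,d2=ray(S,[v]);A=np.c_[d1[0],-d2[0]];k=np.linalg.lstsq(A,c2-c1,rcond=None)[0]
    p,q=c1+k[0]*d1[0],c2+k[1]*d2[0]; return (p+q)/2,np.linalg.norm(p-q)
key=tri((320+167/5,135+306/5),(255+386/4,265+134/4)); kn=tri((320+372/5,135+366/5),(255+174/4,265+248/4))
print('key',key,'knob',kn)
e=at_z(S,[(261.2,317),(299.5,273.7)],66);print('panel top outer corners scene',e)
print('panel top top',at_z(T,[(320+152/5,135+557/5),(320+366/5,135+545/5)],66))
a=np.radians(4.6);ax=np.array([np.cos(a),np.sin(a)]);ay=np.array([-ax[1],ax[0]])
for n,p,l in(('key',key[0],(.065*1e3,45)),('knob',kn[0],(16,-78))): print(n,'origin',p[:2]-ax*l[0]-ay*l[1])
r=np.array([[568.9,-54.2],[583.5,-236.7]]).mean(0);print('roof front mid',r)
P=cloud(S);m=(P[...,2]>105)&(P[...,2]<125)&(np.hypot(P[...,0]-kn[0][0],P[...,1]-kn[0][1])<25);print('knobcloud',m.sum(),np.median(P[m],0),P[m].max(0))
print([ (n,(np.array(p[:2])-0)) for n,p in(('scene key depth',by_depth(S,[(351.5,298.5)])[0]),)],by_depth(S,[(351.5,298.5)]),by_depth(T,[(353.4,196.2)]))
E
```

```text
key (array([636.5, -98.3, 106.5]), np.float64(5.469456933566168)) knob (array([ 597.9, -218.6,  120.9]), np.float64(7.924379350258517))
panel top outer corners scene [[ 505.  -221.8   66. ]
 [ 498.3  -90.4   66. ]]
panel top top [[ 487.3  -93.6   66. ]
 [ 496.4 -224.1   66. ]]
key origin [ 575.3 -148.4]
knob origin [ 575.7 -142.2]
roof front mid [ 576.2 -145.4]
knobcloud 62 [ 601.3 -218.6  118.5] [ 606.3 -210.8  122.1]
[('scene key depth', array([638.1, -95.8]))] [[638.1 -95.8 105.6]] [[ 634.3 -100.1  107. ]]
```

The tester origin is at about (576,-145.5) with yaw about 4.6°. The drawer is about 70 mm out and the key top is at z≈106. Next I shut the gripper and align the tool with the tester.

>>> jog_arm(increments=[[0,0,0,0.87],[0,0,0,0.86],[0,0,0,0],[0,0,0,0],[0,0,0,0],[0,0,0,0]], gripper=0)

```text
clock: 0.7
tcp_pos: [216.0, -613.0, 202.9]
eef_rot: [[0.997, 0.08, 0.0], [0.08, -0.997, 0.0], [0.0, -0.0, -1.0]]
contact_force: [-0.8, 0.1, -0.9]
gripper_width: 0.002
grasp_force: 0.0
```

```bash
cat >> h.py <<'E'
np.set_printoptions(suppress=True,precision=2)
O=np.array([576,-145.5]);A=np.radians(4.6);AX=np.array([np.cos(A),np.sin(A)]);AY=np.array([-AX[1],AX[0]])
def to(tx,ty,z):
    s=sense();R=np.array(s['eef_rot']);p=np.array(s['tcp_pos']);w=np.r_[O+AX*tx+AY*ty,z]
    l=p[:2]-O; print('t',s['clock'],'tcp',p,'tester',l@AX,l@AY,'yaw',np.degrees(np.arctan2(R[1,0],R[0,0])),'w',s['gripper_width'],'F',np.array(s['contact_force']))
    print('shares',R.T@(w-p)/50)
E
python3 -c "
from h import *
to(-125,0,180)"
```

```text
t 0.7 tcp [ 216.01 -613.02  202.93] tester -396.3258222439333 -437.1449545904815 yaw 4.6122526818416745 w 0.0020766157751857884 F [-0.81  0.09 -0.92]
shares [ 5.43 -8.74  0.46]
```

>>> jog_arm(increments=[[0.36,-0.58,0.03,0],[0.36,-0.58,0.03,0],[0.36,-0.58,0.03,0],[0.36,-0.58,0.03,0],[0.36,-0.58,0.03,0],[0.36,-0.58,0.03,0],[0.36,-0.58,0.03,0],[0.36,-0.58,0.03,0],[0.36,-0.58,0.03,0],[0.36,-0.58,0.03,0],[0.36,-0.58,0.03,0],[0.36,-0.58,0.03,0],[0.36,-0.58,0.03,0],[0.36,-0.58,0.03,0],[0.36,-0.58,0.03,0],[0,0,0,0],[0,0,0,0]])

```text
clock: 2.4
tcp_pos: [451.0, -157.6, 180.6]
eef_rot: [[0.997, 0.082, 0.0], [0.082, -0.997, -0.0], [0.0, 0.0, -1.0]]
contact_force: [-0.2, -1.3, -0.5]
gripper_width: 0.003
grasp_force: 0.0
```

```bash
python3 -c "
from h import *
to(-125,0,45)"
```

```text
t 2.4 tcp [ 451.01 -157.59  180.61] tester -125.5580798064105 -2.0316165638102945 yaw 4.694570790797719 w 0.002866366098304982 F [-0.23 -1.34 -0.47]
shares [ 0.01 -0.04  2.71]
```

>>> jog_arm(increments=[[0,-0.04,0.45,0],[0,0,0.45,0],[0,0,0.45,0],[0,0,0.45,0],[0,0,0.45,0],[0,0,0.45,0],[0.15,0,0,0],[0.15,0,0,0],[0.15,0,0,0],[0.1,0,0,0],[0.1,0,0,0],[0.1,0,0,0],[0.1,0,0,0]])

```text
clock: 3.7
tcp_pos: [493.4, -152.6, 45.8]
eef_rot: [[0.997, 0.079, 0.0], [0.079, -0.997, -0.0], [0.0, 0.0, -1.0]]
contact_force: [0.5, 0.3, -0.1]
gripper_width: 0.001
grasp_force: 0.0
```

>>> jog_arm(increments=[[0.1,0,0,0],[0.1,0,0,0],[0.1,0,0,0],[0.1,0,0,0],[0.1,0,0,0],[0.1,0,0,0],[0.1,0,0,0],[0.1,0,0,0],[0.1,0,0,0]])

```text
clock: 4.6
tcp_pos: [538.2, -149.1, 45.5]
eef_rot: [[0.997, 0.079, 0.0], [0.079, -0.997, 0.0], [0.0, -0.0, -1.0]]
contact_force: [-0.3, 0.2, -0.2]
gripper_width: 0.0
grasp_force: 0.0
```

```bash
python3 -c "
from h import *
to(-21,0,45)"
```

```text
t 4.6 tcp [ 538.23 -149.09   45.51] tester -37.935613423974054 -0.5471206241920961 yaw 4.538592791940194 w 0.00016126345479684708 F [-0.27  0.18 -0.16]
shares [ 0.34 -0.01  0.01]
```

>>> jog_arm(increments=[[0.08,0,0,0],[0.08,0,0,0],[0.06,0,0,0],[0.04,0,0,0],[0.04,0,0,0],[0,0,0,0]])

```text
clock: 5.2
tcp_pos: [553.0, -147.9, 45.5]
eef_rot: [[0.997, 0.079, 0.0], [0.079, -0.997, -0.0], [0.0, 0.0, -1.0]]
contact_force: [-0.6, -0.9, -0.2]
gripper_width: 0.003
grasp_force: 0.0
```

```bash
python3 -c "
from h import *
to(-21,0,45)
snap('scene','s1');b=cv2.imread('pics/s1.png')[215:415,195:445];cv2.imwrite('pics/s1c.png',cv2.resize(b,None,fx=3,fy=3))"
```

```text
t 5.2 tcp [ 553.02 -147.9    45.54] tester -23.1002601378172 -0.5521489830455307 yaw 4.54586042788622 w 0.0025843628907160996 F [-0.58 -0.88 -0.18]
shares [ 0.04 -0.01  0.01]
```

View pics/s1c.png

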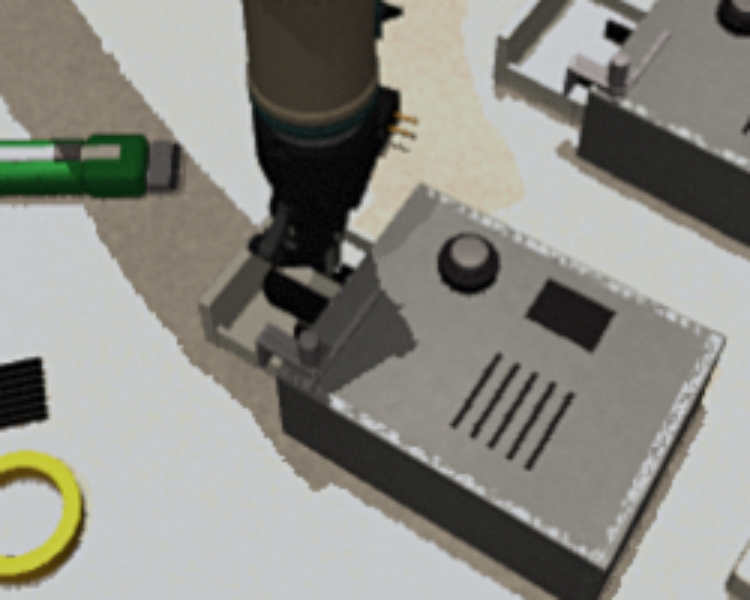

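The right end of the drawer front is at crop (205,310), almost where it was, and the fingers appear at (300,265). Before going on I'll check whether the fingers are before or behind the panel.

```bash
python3 - <<'E'
from h import *
S=load('s1');S0=load('scene0')
def pr(p): return cv2.projectPoints(np.array(p,float).reshape(-1,1,3),cv2.Rodrigues(S['R'])[0],S['t'],S['intrinsics'],S['dist_coeffs'])[0].reshape(-1,2)
q=pr([[553,-148,45],[553,-148,118],[497,-148,66]]);print('proj crop px',(q-[195,215])*3)
# tester-frame cloud: front panel region
for n,f in(('0',S0),('1',S)):
    P=cloud(f);l=P[...,:2]-O;tx=l@AX;ty=l@AY;z=P[...,2]
    for a,b in((-64,-50),(-50,-35),(35,50),(50,64)):
        m=(ty>a)&(ty<b)&(z>58)&(z<72)&(tx<-5)&(tx>-140); print(n,(a,b),m.sum(),np.percentile(tx[m],[5,50,95]) if m.sum() else '', np.percentile(z[m],95) if m.sum() else '')
print(by_depth(S,[(205/3+196,312/3+215),(300/3+195,262/3+215)]))
t=snap('top','t1');b=t['color'][130:260,315:415,::-1];cv2.imwrite('pics/t1c.png',cv2.resize(b,None,fx=4.5,fy=4.5,interpolation=cv2.INTER_CUBIC))
E
```

```text
proj crop px [[323.04 284.88]
 [319.79 227.19]
 [260.61 227.66]]
0 (-64, -50) 38 [-80.87 -75.79 -72.69] 69.08375655280886
0 (-50, -35) 38 [-80.56 -75.27 -72.41] 68.2236414047808
0 (35, 50) 32 [-80.5  -75.71 -72.29] 67.92785525562267
0 (50, 64) 25 [-80.26 -75.13 -72.2 ] 68.81682566503153
1 (-64, -50) 38 [-81.   -75.02 -72.01] 68.88444648293282
1 (-50, -35) 42 [-81.48 -75.07 -72.  ] 69.18715311175856
1 (35, 50) 0  
1 (50, 64) 0  
[[ 507.46 -216.78   53.73]
 [ 569.32 -186.82  139.98]]
```

View pics/t1c.png

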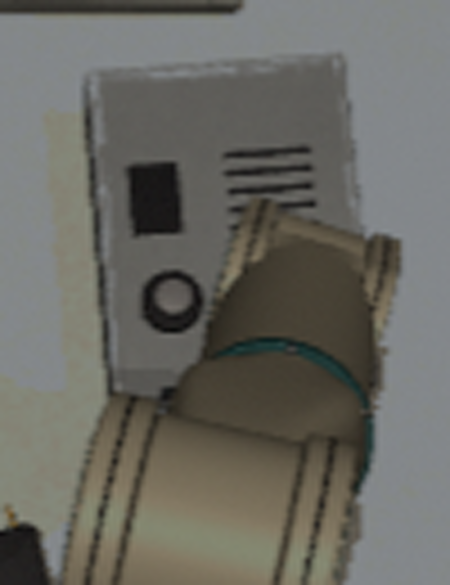

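```bash
python3 - <<'E'
from h import *
S=load('s1');P=cloud(S);l=P[...,:2]-O;tx=l@AX;ty=l@AY;z=P[...,2]
for h in range(20,130,10):
    m=(z>=h)&(z<h+10)&(tx>-75)&(tx<20)&(abs(ty)<58)&~((tx>-8)&(z<92)); print(h,m.sum(),np.percentile(tx[m],[2,50,98]) if m.sum() else '',np.percentile(ty[m],[2,50,98]) if m.sum() else '')
b=S['color'][255:345,255:345,::-1].astype(float);b=np.clip((b/255)**.5*255,0,255).astype(np.uint8)
cv2.imwrite('pics/s1d.png',cv2.resize(b,None,fx=6.5,fy=6.5,interpolation=cv2.INTER_CUBIC))
E
```

```text
20 109 [-73.9  -47.53 -19.66] [-53.55 -20.53  57.16]
30 113 [-73.67 -51.13 -18.39] [-56.03 -22.01  55.94]
40 268 [-73.36 -38.36 -13.35] [-51.97 -14.17  11.32]
50 73 [-73.9  -46.39 -12.68] [-55.05 -11.32   1.63]
60 45 [-74.9  -72.98 -71.61] [-56.04 -36.81 -17.28]
70 6 [-17.67 -13.26 -11.34] [-7.4  -5.83 -0.86]
80 22 [-21.9  -14.54 -10.98] [-13.89  -6.45   9.35]
90 24 [-18.93 -13.43 -11.22] [-13.99  -6.82   4.08]
100 20 [-16.66 -12.09 -10.81] [-14.78  -6.12   5.02]
110 16 [-28.77 -10.91  -8.76] [-14.92  -5.25  18.93]
120 92 [-31.46 -11.05  -8.77] [-33.99 -14.7   32.06]
```

View pics/s1d.png

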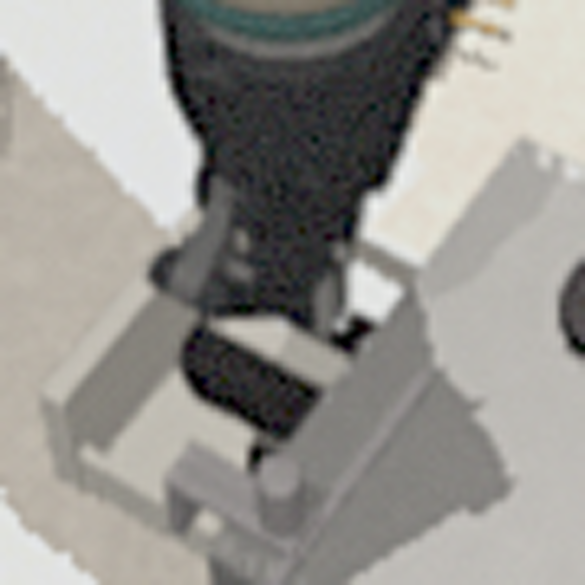

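The fingers really do stand inside the drawer, above the clipper and behind the panel, and the panel hasn't moved. I'll lift straight up, go back in front of it, and repeat the approach while watching each part.

>>> jog_arm(increments=[[0,0,-0.3,0],[0,0,-0.4,0],[0,0,-0.5,0],[0,0,-0.5,0],[0,0,-0.3,0],[-0.4,0,0,0],[-0.5,0,0,0],[-0.5,0,0,0],[-0.5,0,0,0],[-0.3,0,0,0],[0,0,0,0],[0,0,0,0]])

```text
clock: 6.5
tcp_pos: [444.1, -156.8, 145.8]
eef_rot: [[0.997, 0.079, 0.002], [0.079, -0.997, -0.0], [0.002, 0.0, -1.0]]
contact_force: [-0.3, 0.1, -0.6]
gripper_width: 0.001
grasp_force: 0.0
```

```bash
python3 - <<'E'
from h import *
to(-135,0,45)
S=snap('scene','s2');S0=load('scene0')
P=cloud(S);l=P[...,:2]-O;tx=l@AX;ty=l@AY;z=P[...,2]
for a,b in((-64,-40),(-40,-20),(-20,0),(0,20),(20,40),(40,64)):
    m=(ty>a)&(ty<b)&(z>58)&(z<72)&(tx<-5)&(tx>-140); print((a,b),m.sum(),np.percentile(tx[m],[5,50,95]) if m.sum() else '')
c=[x['color'][255:345,255:345,::-1].astype(float) for x in (S0,S)];b=(np.sqrt(np.hstack(c)/255)*255).astype(np.uint8)
cv2.imwrite('pics/s2d.png',cv2.resize(b,None,fx=4.4,fy=4.4,interpolation=cv2.INTER_CUBIC))
E
```

```text
t 6.5 tcp [ 444.05 -156.76  145.84] tester -132.42408516700027 -0.639252273332705 yaw 4.53293574230262 w 0.0008227481205017794 F [-0.3   0.1  -0.57]
shares [-0.05 -0.01  2.02]
(-64, -40) 64 [-81.25 -74.57 -72.07]
(-40, -20) 51 [-81.38 -75.95 -72.44]
(-20, 0) 49 [-80.89 -74.9  -71.38]
(0, 20) 47 [-81.14 -75.57 -71.63]
(20, 40) 42 [-80.69 -75.21 -72.34]
(40, 64) 43 [-80.89 -75.77 -71.59]
```

View pics/s2d.png

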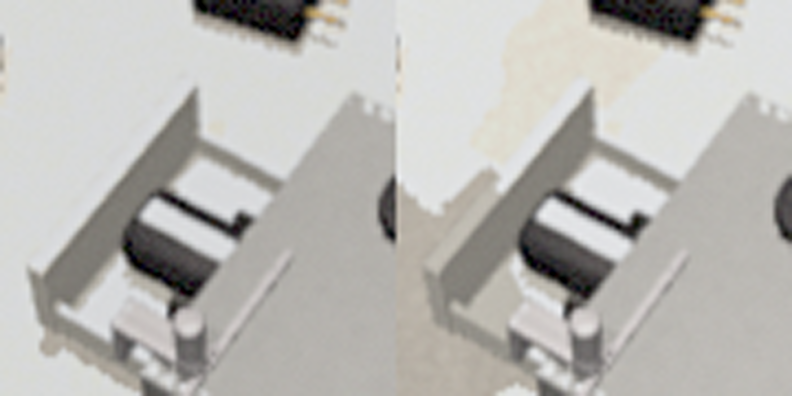

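Before (left) and after (right) match: the panel, clipper and bolt are undisturbed. Now I descend in front of the panel and approach in small checked steps.

>>> jog_arm(increments=[[0,-0.01,0.4,0],[0,0,0.4,0],[0,0,0.4,0],[0,0,0.4,0],[0,0,0.4,0],[0,0,0.2,0],[0,0,0,0],[0,0,0,0]])

```text
clock: 7.35
tcp_pos: [443.8, -156.2, 35.7]
eef_rot: [[0.997, 0.079, 0.001], [0.079, -0.997, -0.0], [0.001, 0.0, -1.0]]
contact_force: [-0.0, -0.7, 0.2]
gripper_width: 0.001
grasp_force: 0.0
```

>>> jog_arm(increments=[[0.2,0,0,0],[0.2,0,0,0],[0.2,0,0,0],[0.1,0,0,0],[0,0,0,0]])

```text
clock: 7.85
tcp_pos: [479.4, -153.2, 35.7]
eef_rot: [[0.997, 0.08, 0.001], [0.08, -0.997, -0.0], [0.001, 0.0, -1.0]]
contact_force: [0.6, -0.4, 1.3]
gripper_width: 0.0
grasp_force: 0.0
```

>>> jog_arm(increments=[[0.1,0,0,0],[0.1,0,0,0],[0,0,0,0]])

```text
clock: 8.15
tcp_pos: [488.3, -152.5, 35.5]
eef_rot: [[0.997, 0.079, 0.0], [0.079, -0.997, 0.0], [0.0, -0.0, -1.0]]
contact_force: [-0.2, 0.8, -0.4]
gripper_width: -0.001
grasp_force: 0.1
```

```bash
python3 - <<'E'
from h import *
to(-80,0,45)
S=snap('scene','s3')
P=cloud(S);l=P[...,:2]-O;tx=l@AX;ty=l@AY;z=P[...,2]
for a,b in((-64,-40),(-40,-20),(-20,0),(0,20),(20,40),(40,64)):
    m=(ty>a)&(ty<b)&(z>58)&(z<72)&(tx<-5)&(tx>-140); print((a,b),m.sum(),np.percentile(tx[m],[5,50,95]) if m.sum() else '')
b=(np.sqrt(S['color'][235:345,235:345,::-1]/255)*255).astype(np.uint8)
cv2.imwrite('pics/s3d.png',cv2.resize(b,None,fx=5.4,fy=5.4,interpolation=cv2.INTER_CUBIC))
E
```

```text
t 8.15 tcp [ 488.33 -152.49   35.48] tester -87.94344222325721 0.06183895663183938 yaw 4.549663107855256 w -0.0010697893308301055 F [-0.17  0.77 -0.42]
shares [ 0.16  0.   -0.19]
(-64, -40) 63 [-76.08 -70.47 -67.  ]
(-40, -20) 47 [-75.84 -70.56 -67.3 ]
(-20, 0) 59 [-80.22 -70.63 -66.43]
(0, 20) 51 [-76.27 -70.47 -66.17]
(20, 40) 46 [-75.47 -69.33 -66.45]
(40, 64) 44 [-75.89 -70.47 -67.06]
```

At the lower height the panel moved 5 mm with the fingers. I'll carry on slowly and check.

>>> jog_arm(increments=[[0.1,0,0,0],[0.1,0,0,0],[0.1,0,0,0],[0.1,0,0,0],[0,0,0,0]])

```text
clock: 8.7
tcp_pos: [509.5, -150.8, 35.6]
eef_rot: [[0.997, 0.08, 0.002], [0.08, -0.997, -0.0], [0.002, 0.0, -1.0]]
contact_force: [-0.1, -0.8, -0.1]
gripper_width: 0.004
grasp_force: 0.0
```

```bash
cat >> h.py <<'E'
def panel(tag,lo=-64,hi=-30):
    S=snap('scene',tag);P=cloud(S);l=P[...,:2]-O;tx=l@AX;ty=l@AY;z=P[...,2]
    for a,b in((lo,hi),(30,64)):
        m=(ty>a)&(ty<b)&(z>61)&(z<72)&(tx<2)&(tx>-140); print('panel',(a,b),m.sum(),np.percentile(tx[m],[5,50,95]) if m.sum() else '')
E
python3 -c "
from h import *
to(-21,0,35);panel('s4')"
```

```text
t 8.7 tcp [ 509.5  -150.84   35.58] tester -66.71887090961417 0.008310119295406598 yaw 4.578475557103157 w 0.00361459222702202 F [-0.06 -0.79 -0.1 ]
shares [ 0.91 -0.    0.01]
panel (-64, -30) 82 [-55.55 -49.48 -46.  ]
panel (30, 64) 62 [-54.88 -50.49 -45.86]
```

>>> jog_arm(increments=[[0.1,0,0,0],[0.1,0,0,0],[0.1,0,0,0],[0.1,0,0,0],[0.1,0,0,0],[0.1,0,0,0],[0.1,0,0,0],[0.1,0,0,0],[0,0,0,0]])

```text
clock: 9.65
tcp_pos: [549.4, -147.7, 35.6]
eef_rot: [[0.997, 0.08, 0.002], [0.08, -0.997, -0.0], [0.002, 0.0, -1.0]]
contact_force: [-0.3, -0.9, -0.9]
gripper_width: -0.002
grasp_force: 0.0
```

>>> jog_arm(increments=[[0.05,0,0,0],[0.05,0,0,0],[0.05,0,0,0],[0,0,0,0],[0,0,0,0]])

```text
clock: 10.15
tcp_pos: [555.7, -147.3, 35.6]
eef_rot: [[0.997, 0.079, 0.001], [0.079, -0.997, -0.0], [0.001, 0.0, -1.0]]
contact_force: [-0.6, 1.2, -0.3]
gripper_width: -0.002
grasp_force: 0.1
```

```bash
python3 -c "
from h import *
to(-21,0,35);panel('s5')"
```

```text
t 10.15 tcp [ 555.75 -147.27   35.59] tester -20.327822635081297 -0.14399876859179242 yaw 4.544454118987965 w -0.002377300058417521 F [-0.64  1.21 -0.34]
shares [-0.01 -0.    0.01]
panel (-64, -30) 16 [-9.14 -7.39 -5.42]
panel (30, 64) 25 [-8.97 -7.15 -5.  ]
```

>>> jog_arm(increments=[[0.03,0,0,0],[0.03,0,0,0],[0,0,0,0]])

```text
clock: 10.5
tcp_pos: [556.7, -147.1, 35.4]
eef_rot: [[0.997, 0.079, -0.003], [0.079, -0.997, 0.0], [-0.003, -0.0, -1.0]]
contact_force: [-4.1, -0.5, 3.4]
gripper_width: -0.002
grasp_force: 2.9
```

>>> jog_arm(increments=[[0.03,0,0,0],[0.03,0,0,0],[0,0,0,0]])

```text
clock: 10.8
tcp_pos: [556.8, -147.1, 35.2]
eef_rot: [[0.997, 0.078, -0.008], [0.078, -0.997, 0.001], [-0.008, -0.001, -1.0]]
contact_force: [-9.7, -1.0, 8.3]
gripper_width: -0.003
grasp_force: 6.3
```

```bash
python3 -c "
from h import *
to(-21,0,35);panel('s6')"
```

```text
t 10.8 tcp [ 556.8  -147.09   35.24] tester -19.264348942195728 -0.04103189630848209 yaw 4.487615766803216 w -0.002669399599994798 F [-9.65 -1.01  8.32]
shares [-0.03 -0.    0.01]
panel (-64, -30) 14 [-9.55 -7.21 -5.47]
panel (30, 64) 22 [-8.55 -6.83 -4.68]
```

The drawer is home: at the firm stop the force reached 9.7 N and the panel is level at both ends. Next I back off, lift, and go to the right of the bolt knob.

>>> jog_arm(increments=[[-0.2,0,0,0],[-0.4,0,0,0],[-0.2,0,0,0],[0,0,-0.5,0],[0,0,-0.6,0],[0,0,-0.6,0],[0,0,-0.6,0],[0,0.5,0,0],[0,0.5,0,0],[0,0.5,0,0],[0,0.5,0,0],[0,0.5,0,0],[0.4,0,0,0],[0.4,0,0,0],[0.4,0,0,0],[0.4,0,0,0],[0,0,0,0],[0,0,0,0]])

```text
clock: 12.65
tcp_pos: [610.9, -268.1, 150.2]
eef_rot: [[0.997, 0.08, -0.0], [0.08, -0.997, -0.0], [-0.0, 0.0, -1.0]]
contact_force: [-0.3, 0.2, -0.6]
gripper_width: 0.002
grasp_force: 0.0
```

```bash
python3 -c "
from h import *
to(17,-125,96);panel('s7')"
```

```text
t 12.65 tcp [ 610.86 -268.09  150.2 ] tester 24.9132542551399 -124.98676749362424 yaw 4.56772913863831 w 0.0024000216953646934 F [-0.27  0.21 -0.61]
shares [-0.16  0.    1.08]
panel (-64, -30) 14 [-8.81 -7.35 -5.73]
panel (30, 64) 21 [-8.96 -6.94 -4.96]
```

>>> jog_arm(increments=[[-0.15,0,0.3,0],[0,0,0.4,0],[0,0,0.38,0],[0,0,0,0],[0,-0.2,0,0],[0,-0.2,0,0],[0,-0.1,0,0],[0,-0.1,0,0],[0,-0.1,0,0],[0,0,0,0]])

```text
clock: 13.7
tcp_pos: [601.0, -232.7, 96.8]
eef_rot: [[0.997, 0.08, 0.0], [0.08, -0.997, 0.0], [0.0, -0.0, -1.0]]
contact_force: [0.3, 0.1, 0.5]
gripper_width: 0.003
grasp_force: 0.0
```

```bash
cat >> h.py <<'E'
def knob(tag):
    S=snap('scene',tag);P=cloud(S);l=P[...,:2]-O;tx=l@AX;ty=l@AY;z=P[...,2]
    for lo,hi in ((100,110),(110,124)):
        m=(abs(tx-16)<14)&(ty>-95)&(ty<0)&(z>lo)&(z<hi);print('knob',lo,m.sum(),np.percentile(tx[m],[5,50,95]),np.percentile(ty[m],[5,50,95]))
    m=(tx>-32)&(tx<-16)&(ty>-100)&(ty<10)&(z>72)&(z<96);print('tongue',m.sum(),np.percentile(ty[m],[5,50,95]) if m.any() else '')
E
python3 -c "
from h import *
for t in ('s0',):
  pass
to(17,-48,96);knob('s8')"
```

```text
t 13.7 tcp [ 600.97 -232.73   96.78] tester 17.89886541266443 -88.94836985488693 yaw 4.612889378446849 w 0.003308843530467639 F [0.25 0.08 0.48]
shares [-0.02 -0.82  0.02]
knob 100 11 [20.02 22.54 23.88] [-78.33 -76.26 -71.44]
knob 110 11 [20.06 23.21 24.21] [-74.54 -71.77 -68.58]
tongue 0
```

>>> jog_arm(increments=[[0,-0.1,0,0],[0,-0.1,0,0],[0,-0.1,0,0],[0,-0.1,0,0],[0,0,0,0]])

```text
clock: 14.25
tcp_pos: [599.3, -212.5, 96.5]
eef_rot: [[0.997, 0.081, -0.0], [0.081, -0.997, 0.001], [-0.0, -0.001, -1.0]]
contact_force: [-0.1, 0.4, -1.0]
gripper_width: 0.001
grasp_force: 0.0
```

```bash
python3 -c "
from h import *
to(17,-48,96);knob('s9')
S=load('s9');b=(np.sqrt(S['color'][265:365,255:355,::-1]/255)*255).astype(np.uint8)
cv2.imwrite('pics/s9d.png',cv2.resize(b,None,fx=6,fy=6,interpolation=cv2.INTER_CUBIC))"
```

```text
t 14.25 tcp [ 599.25 -212.53   96.47] tester 17.800229387236126 -68.6786143008975 yaw 4.620972539963859 w 0.0012624715549039737 F [-0.06  0.43 -0.97]
shares [-0.02 -0.41  0.01]
knob 100 19 [14.67 20.99 24.29] [-79.22 -77.57 -72.45]
knob 110 34 [11.97 19.9  24.04] [-79.34 -76.02 -71.68]
tongue 11 [-81.28 -80.49 -77.16]
```

View pics/s9d.png

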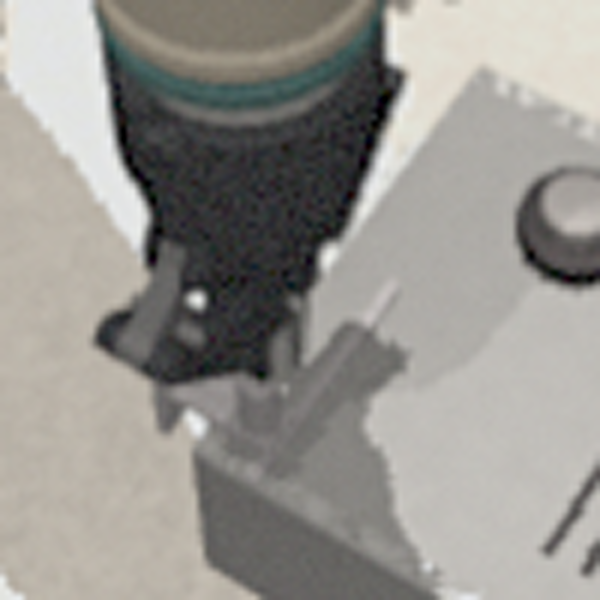

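The knob is at crop (262,405), almost where it was, and the finger ends at about (285,370), above it. So the real fingertip seems to sit some 20 mm behind the stated TCP. That would also explain passing over the panel earlier. I'll measure it from the free-standing view s7, where the hand is at z=150.

```bash
python3 - <<'E'
from h import *
for tag,c,tz in (('s7',(24.9,-125),150.2),('s2',(-132.4,-.6),145.8)):
    S=load(tag);P=cloud(S);l=P[...,:2]-O;tx=l@AX-c[0];ty=l@AY-c[1];dz=P[...,2]-tz
    for h in range(-12,60,6):
        m=(dz>=h)&(dz<h+6)&(abs(tx)<60)&(abs(ty)<60)
        print(tag,h,m.sum(),*(np.percentile(a[m],[2,98]) for a in (tx,ty)) if m.any() else '')
E
```

```text
s7 -12 0
s7 -6 0
s7 0 0
s7 6 0
s7 12 0
s7 18 0
s7 24 1 [4.92 4.92] [-4.92 -4.92]
s7 30 7 [ 6.36 11.43] [-5.94  3.62]
s7 36 21 [ 2.38 11.17] [-12.07  11.08]
s7 42 24 [ 2.12 11.46] [-12.83  14.13]
s7 48 20 [ 4.95 11.37] [-12.87  14.69]
s7 54 20 [ 5.28 11.61] [-12.68   7.31]
s2 -12 0
s2 -6 0
s2 0 0
s2 6 0
s2 12 0
s2 18 0
s2 24 2 [7.31 8.78] [-6.11 -4.97]
s2 30 10 [ 6.5  11.67] [-11.35   5.7 ]
s2 36 27 [-2.42 12.51] [-13.57  11.73]
s2 42 27 [-4.63 11.97] [-13.62  11.91]
s2 48 25 [-0.52 12.3 ] [-14.24  14.11]
s2 54 23 [ 3.42 12.36] [-14.07   9.16]
```

>>> jog_arm(increments=[[0,0,-0.3,0],[0,0,-0.3,0],[0,0.3,0,0],[0,0.4,0,0],[0,0.4,0,0],[0,0.1,0,0],[0,0,0,0]])

```text
clock: 15.0
tcp_pos: [603.3, -275.8, 126.3]
eef_rot: [[0.997, 0.076, -0.0], [0.076, -0.997, -0.001], [-0.0, 0.0, -1.0]]
contact_force: [0.8, 1.0, -0.4]
gripper_width: -0.005
grasp_force: 0.0
```

```bash
python3 -c "
from h import *
to(17,-130,77);knob('s10')"
```

```text
t 15.0 tcp [ 603.32 -275.8   126.28] tester 16.778597786334593 -132.06813035475054 yaw 4.381113432579474 w -0.005333367368199666 F [ 0.77  1.01 -0.42]
shares [ 0.   -0.04  0.99]
knob 100 20 [14.96 20.85 24.13] [-79.03 -77.94 -72.37]
knob 110 51 [11.51 18.25 23.99] [-78.98 -74.56 -68.25]
tongue 0
```

The tip is about 25 mm behind the stated TCP, so the knob needs tcp z≈73. I descend to the right of it and push.

>>> jog_arm(increments=[[0,0,0.4,0],[0,0,0.4,0],[0,0,0.26,0],[0,0,0,0],[0,-0.2,0,0],[0,-0.2,0,0],[0,-0.2,0,0],[0,-0.1,0,0],[0,-0.1,0,0],[0,-0.1,0,0],[0,0,0,0]])

```text
clock: 16.15
tcp_pos: [600.6, -228.2, 73.8]
eef_rot: [[0.997, 0.08, 0.0], [0.08, -0.997, 0.0], [0.0, -0.0, -1.0]]
contact_force: [0.1, 0.3, 0.2]
gripper_width: 0.001
grasp_force: 0.0
```

>>> jog_arm(increments=[[0,-0.1,0,0],[0,-0.1,0,0],[0,-0.1,0,0],[0,0,0,0]])

```text
clock: 16.55
tcp_pos: [598.9, -212.5, 73.4]
eef_rot: [[0.997, 0.08, -0.001], [0.08, -0.997, 0.001], [-0.001, -0.001, -1.0]]
contact_force: [-0.7, 0.0, -0.3]
gripper_width: 0.002
grasp_force: 0.0
```

```bash
python3 -c "
from h import *
to(17,-48,73);knob('s11')"
```

```text
t 16.55 tcp [ 598.92 -212.55   73.39] tester 17.473015512877414 -68.67012244450369 yaw 4.60792589381815 w 0.0020894915143535304 F [-0.74  0.03 -0.34]
shares [-0.01 -0.41  0.01]
knob 100 17 [22.49 24.37 28.42] [-75.09 -60.95 -43.57]
knob 110 45 [21.69 24.81 28.69] [-80.91 -71.66 -46.16]
tongue 1 [-53.48 -53.48 -53.48]
```

The tongue is moving with it. I carry on to the stop.

>>> jog_arm(increments=[[0,-0.1,0,0],[0,-0.1,0,0],[0,-0.08,0,0],[0,0,0,0]])

```text
clock: 17.0
tcp_pos: [597.8, -198.7, 73.4]
eef_rot: [[0.997, 0.08, -0.001], [0.08, -0.997, 0.001], [-0.001, -0.001, -1.0]]
contact_force: [-0.6, -0.1, 0.1]
gripper_width: 0.0
grasp_force: 0.0
```

>>> jog_arm(increments=[[0,-0.04,0,0],[0,-0.04,0,0],[0,-0.04,0,0],[0,0,0,0]])

```text
clock: 17.4
tcp_pos: [597.6, -194.3, 73.6]
eef_rot: [[0.997, 0.079, 0.0], [0.079, -0.997, -0.001], [0.0, 0.001, -1.0]]
contact_force: [-0.3, -1.4, -0.8]
gripper_width: 0.0
grasp_force: 0.8
```

>>> jog_arm(increments=[[0,-0.03,0,0],[0,-0.03,0,0],[0,0,0,0]])

```text
clock: 17.7
tcp_pos: [597.5, -194.1, 73.7]
eef_rot: [[0.997, 0.078, 0.001], [0.078, -0.997, -0.004], [0.001, 0.004, -1.0]]
contact_force: [0.2, -6.0, -1.3]
gripper_width: 0.001
grasp_force: 3.3
```

```bash
python3 -c "
from h import *
to(17,-49,73);knob('s12')"
```

```text
t 17.7 tcp [ 597.54 -194.06   73.67] tester 17.579756033105472 -50.13128550919873 yaw 4.454322053001157 w 0.0005166968076312406 F [ 0.23 -6.02 -1.29]
shares [-0.01 -0.02  0.01]
knob 100 16 [22.21 23.64 28.73] [-55.64 -32.21 -26.83]
knob 110 43 [22.33 24.47 28.8 ] [-62.59 -54.76 -27.42]
tongue 2 [-37.34 -36.94 -36.55]
```

The bolt is at its stop, with 6 N at the expected place. I retreat, lift and go over the key.

>>> jog_arm(increments=[[0,0.1,0,0],[0,0.15,0,0],[0,0,-0.4,0],[0,0,-0.5,0],[0,0,-0.4,0],[0.24,-0.58,0,0],[0.24,-0.58,0,0],[0.24,-0.58,0,0],[0.23,-0.58,0,0],[0,0,0,0],[0,0,0,0]])

```text
clock: 18.85
tcp_pos: [636.6, -82.7, 138.4]
eef_rot: [[0.997, 0.082, -0.0], [0.082, -0.997, 0.001], [-0.0, -0.001, -1.0]]
contact_force: [0.0, -0.6, 0.1]
gripper_width: 0.001
grasp_force: 0.0
```

```bash
python3 -c "
from h import *
to(65,44,88);knob('s13');panel('s13b',-64,-40)"
```

```text
t 18.85 tcp [636.55 -82.67 138.4 ] tester 65.39694518027349 57.77502459422229 yaw 4.685231836989148 w 0.0008979966127713367 F [ 0.   -0.65  0.06]
shares [-0.01  0.28  1.01]
knob 100 20 [14.3  21.07 23.34] [-35.47 -32.84 -25.78]
knob 110 42 [11.18 18.   23.21] [-35.09 -31.63 -26.3 ]
tongue 25 [-37.14 -34.01 -24.39]
panel (-64, -40) 17 [-8.94 -7.05 -5.27]
panel (30, 64) 21 [-8.5  -6.97 -5.39]
```

>>> jog_arm(increments=[[0,0.14,0.2,0],[0,0.14,0.3,0],[0,0,0.3,0],[0,0,0.1,0],[0,0,0,0]])

```text
clock: 19.45
tcp_pos: [636.3, -97.8, 91.7]
eef_rot: [[0.997, 0.079, -0.003], [0.079, -0.997, 0.001], [-0.003, -0.001, -1.0]]
contact_force: [0.0, 0.1, 0.3]
gripper_width: -0.004
grasp_force: 0.0
```

>>> jog_arm(increments=[[0,0,0.04,0],[0,0,0.04,0],[0,0,0.04,0],[0,0,0,0]])

```text
clock: 19.85
tcp_pos: [637.6, -97.9, 87.6]
eef_rot: [[0.997, 0.079, 0.0], [0.079, -0.997, 0.0], [0.0, -0.0, -1.0]]
contact_force: [-0.6, -0.3, -0.6]
gripper_width: -0.002
grasp_force: 0.0
```

```bash
python3 -c "
from h import *
to(65,44,80)"
```

```text
t 19.85 tcp [637.63 -97.86  87.58] tester 65.25306506859877 42.539974024231576 yaw 4.557820886370735 w -0.0015996774859568681 F [-0.59 -0.32 -0.62]
shares [-0.01 -0.03  0.15]
```

>>> jog_arm(increments=[[0,-0.03,0.04,0],[0,0,0.04,0],[0,0,0.04,0],[0,0,0,0]])

```text
clock: 20.25
tcp_pos: [637.2, -96.5, 81.2]
eef_rot: [[0.997, 0.079, -0.001], [0.079, -0.997, 0.0], [-0.001, -0.0, -1.0]]
contact_force: [-0.4, 0.4, 0.3]
gripper_width: -0.001
grasp_force: 0.0
```

>>> jog_arm(increments=[[0,0,0.04,0],[0,0,0.02,0],[0,0,0,0]])

```text
clock: 20.55
tcp_pos: [637.5, -96.6, 78.6]
eef_rot: [[0.997, 0.079, 0.0], [0.079, -0.997, -0.0], [0.0, 0.0, -1.0]]
contact_force: [-0.6, 0.6, 1.7]
gripper_width: 0.003
grasp_force: 0.7
```

>>> jog_arm(increments=[[0,0,0.04,0],[0,0,0,0]])

```text
clock: 20.75
tcp_pos: [637.6, -96.6, 76.6]
eef_rot: [[0.997, 0.079, 0.0], [0.079, -0.997, -0.0], [0.0, 0.0, -1.0]]
contact_force: [-0.4, 0.5, 2.7]
gripper_width: 0.004
grasp_force: 1.3
```

The tip touched at about z 80, and the spring force is rising.

>>> jog_arm(increments=[[0,0,0.04,0],[0,0,0,0]])

```text
clock: 20.95
tcp_pos: [637.7, -96.6, 74.6]
eef_rot: [[0.997, 0.079, 0.0], [0.079, -0.997, -0.0], [0.0, 0.0, -1.0]]
contact_force: [-0.8, -1.1, 4.4]
gripper_width: -0.002
grasp_force: 1.9
```

>>> jog_arm(increments=[[0,0,0.03,0],[0,0,0,0]])

```text
clock: 21.15
tcp_pos: [637.7, -96.6, 73.1]
eef_rot: [[0.997, 0.079, 0.0], [0.079, -0.997, -0.0], [0.0, 0.0, -1.0]]
contact_force: [-0.8, -0.1, 4.5]
gripper_width: -0.0
grasp_force: 2.3
```

>>> jog_arm(increments=[[0,0,0.03,0],[0,0,0,0],[0,0,0,0]])

```text
clock: 21.45
tcp_pos: [637.7, -96.6, 72.7]
eef_rot: [[0.997, 0.079, 0.001], [0.079, -0.997, -0.0], [0.001, 0.0, -1.0]]
contact_force: [-2.7, -0.6, 12.2]
gripper_width: -0.001
grasp_force: 5.5
```

The key is at its stop (12 N). I release it, go up and back, and look once more.

>>> jog_arm(increments=[[0,0,-0.1,0],[0,0,-0.2,0],[0,0,-0.4,0],[0,0,-0.6,0],[0,0,-0.6,0],[0,0,-0.4,0],[-0.5,0,0,0],[-0.6,0,0,0],[-0.6,0,0,0],[-0.6,0,0,0],[-0.5,0,0,0],[0,0,0,0],[0,0,0,0],[0,0,0,0]])

```text
clock: 22.85
tcp_pos: [499.1, -107.4, 186.7]
eef_rot: [[0.997, 0.08, 0.001], [0.08, -0.997, -0.0], [0.001, 0.0, -1.0]]
contact_force: [0.3, 0.2, -0.2]
gripper_width: -0.002
grasp_force: 0.0
```

```bash
python3 -c "
from h import *
to(65,44,80);knob('s14');panel('s14b',-64,-40)
S=load('s14b');b=(np.sqrt(S['color'][165:425,155:485,::-1]/255)*255).astype(np.uint8)
cv2.imwrite('pics/s14d.png',cv2.resize(b,None,fx=2.3,fy=2.3,interpolation=cv2.INTER_CUBIC))
print(by_depth(S,[(351.5,298.5)]))"
```

```text
t 22.85 tcp [ 499.15 -107.44  186.71] tester -73.55436798221373 44.09602900519863 yaw 4.572647673007389 w -0.0018464559511171001 F [ 0.3   0.2  -0.19]
shares [2.77 0.   2.14]
knob 100 22 [15.12 20.83 23.44] [-35.34 -33.7  -26.9 ]
knob 110 41 [11.46 17.49 23.22] [-35.06 -31.91 -25.71]
tongue 28 [-37.67 -34.29 -24.22]
panel (-64, -40) 18 [-9.15 -7.03 -5.23]
panel (30, 64) 22 [-8.13 -7.26 -5.01]
[[638.05 -95.74 105.63]]
```

View pics/s14d.png

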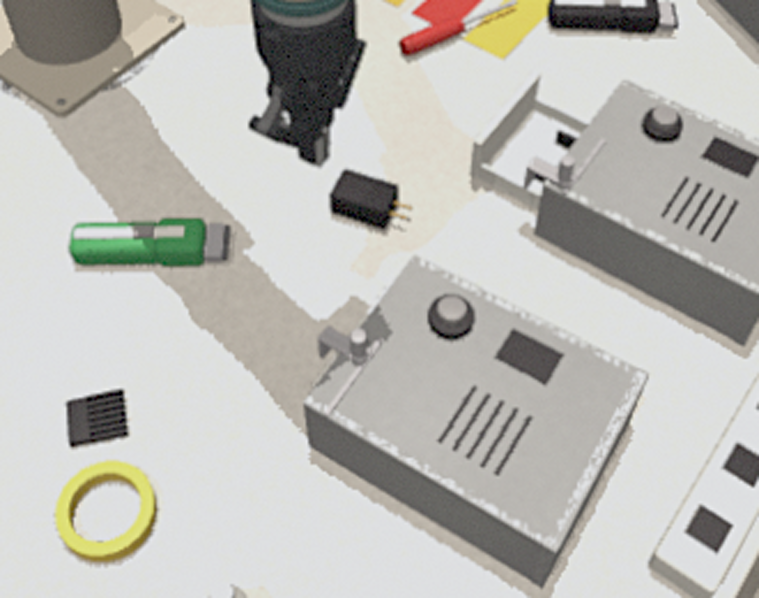

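The picture shows the drawer home, the bolt knob across at (358,345) with its tongue before the drawer front, and the key up at (450,312). The other tester and the bench items look untouched.

```bash
python3 -c "
from cell import finish_job; print(finish_job())"
```

```text
the job is handed in; nothing more can be done
None
```

The job is handed in after about 23 s: the loaded drawer is fully home, its bolt is across at the stop, and the start key was pressed to its stop and sprang back; on the first try the fingertips passed over the drawer front without contact, and the last picture shows the other tester and bench items in view where they were.

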